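# Change over the two draught-shielded balances

## Task

Two balances stand on the bench, each in a clear draught shield whose side door slides back and forth by the blue grip on top. First slide the door of the balance that has the amber vial on its pan fully shut so that it can be weighed; then slide the door of the empty balance fully open for the next sample. Let go of both grips when you are done.

Things in the scene. Friction and masses are not known exactly. Their poses are not given: they have to be found in the camera images.
- loaded_door (a joint): Sliding side door of the balance with the amber vial (40 mm wide, 85 mm tall, orange cap) on its pan. Value in m: 0 = fully shut (door at the front), 0.12 = fully open (door slid straight back, away from the front panel with the display); there are end stops at both. It starts open, 0.085 to 0.12. It slides level, takes about 3 N to move and stays where it is left.
- loaded_grip (a point): Grip of that door: an upright blue block, 24 mm long along the track, 16 mm across it, standing 45 mm tall on the door's top edge; it travels with the door. This point is on the block's vertical centre line, 15 mm below its top and 30 mm above the clear roof (the roof is flat, 200 mm above the bench, and nothing else on the balance rises above it). x axis: along the track, the way the door opens; z axis: up.
- empty_door (a joint): Sliding side door of the identical balance with nothing on its pan. Same values: 0 = fully shut, 0.12 = fully open. It starts shut or up to 0.015 ajar. Same stops and force.
- empty_grip (a point): Grip of the empty balance's door: same blue block, same sizes, same point and axes as the other. Each balance is 320 mm deep, 200 mm wide, fixed to the bench, front roughly towards the robot, door on its right-hand side as seen by someone facing its front panel.

How it is judged:
On the way, in this order (a step that is already met when the one before it is completed fails the run):
1. the door of the balance with the vial is shut (value of joint loaded_door below 0.012 m), for 0.2 s.
2. the door of the empty balance is open (value of joint empty_door above 0.106 m), for 0.2 s.
At the end, for the whole second after the job is handed in: The door of the balance with the vial is within 12 mm of fully shut, the door of the empty balance is within 14 mm of fully open (0.12), and both are at rest; the first was shut before the second was opened (value of joint loaded_door below 0.012 m and value of joint empty_door above 0.106 m and velocity of joint loaded_door between -0.02 and 0.02 m/s and velocity of joint empty_door between -0.02 and 0.02 m/s); the robot touches nothing.
It also fails if it takes over 45 s, if anything falls off the work surface, if the arm or the gripper's body presses on something with over 40 N, if the wrist force passes 120 N, or if a joint passes its speed limit or range.

## Robot

A 6-joint arm with a two-finger parallel gripper is mounted at the origin on the work surface. World frame = base frame: x ahead of the robot, y to its left, z up, the work surface at z = 0. Lengths are in m, angles in rad, forces in N, time in s.
With the tool pointing down it reaches from about 0.225 to 0.875 m from the base axis. Payload 3.4 kg.
Tool frame: the origin (TCP) lies midway between the tips of the shut fingers; the grasp point (between the pads) lies 19 mm behind it (manip.grip_point_offset is the distance from the TCP to the grasp point, in m); z points along the fingers, y is the line along which they close (so a half turn about z gives the same grasp; the last joint's range is limited). The gripper opens to 85 mm and grips with 20 to 120 N. Pads are 22 mm wide; open, the fingers measure 114 mm over their backs; the gripper's body (76 mm by 85 mm) begins 54 mm behind the grasp point. The pads swing forward as they close: fully open they stand 13 mm farther back than shut.
Start: joints at [1.031, 0.276, 1.505, -0, 1.361, -0.121], TCP at [0.234, 0.525, 0.231] pointing down, gripper open.
Joint ranges: [-2.89, 2.89], [-0.75, 2.08], [0.22, 2.7], [-1.18, 4.32], [0.11, 2.71], [-2.7, 2.7]. Speed limits (rad/s): [2.57, 2.57, 3.14, 3.14, 3.14, 3.14].

## Interface

Orientations are given as a unit quaternion [w, x, y, z].
In Python, from rig import manip gives the robot as it stands.
- The arm moves only by the shell command python3 -m handwheel 'ROWS' [FORCE]. ROWS is JSON, a list of rows, each an object with "translation": the shift along the tool's x, y, z in m, a list of three; "angular": the turn, a rotation vector about the tool's x, y, z in degrees, a list of three; "hand": the closure, from 0 (fully open) to 1 (shut). A call has 1 to 10 rows; each row shifts and turns the commanded pose from where the row before left it, along the tool's axes as they then stand; what a row does not reach is not made up. A row lasts 1/12 s, in which the tool goes at most 41.7 mm and 7.16 degrees, less where a joint would pass 70% of its speed; a pose out of reach is approached as far as the arm can. A call with a gripper value outside its range is refused whole. The fingers move at their own pace and stop on an object; FORCE is the grip in N (left out, the last holds). Time passes only in rows, so rows that do not move let the fingers close. It gives the time, the measured TCP pose, the force, the opening and the grip force at its end, in the units of the state.
- manip.get_state(): the state, without advancing time (a new reading comes with each control period).
- manip.get_image(name): name is "side" or "top" or "wrist"; returns the picture (384x512x3 uint8, red, green, blue); there is no depth.
- manip.camera_info(name): a dict with "camera_matrix" (3x3 intrinsics, pixels), "eye" and "orientation" of the camera in the world; the wrist camera has in their place "tool_from_camera" (4x4, takes a point from camera to tool coordinates, whose origin is the TCP and whose axes are the flange's). Camera axes: x right, y down, z forward; pixel columns grow to the right and rows downward; lengths in m; the calibration is good to about 2 mm. The wrist camera is an equidistant fisheye: a pixel r from the principal point sees the ray r / f radians off the axis. A picture is of the moment at which its call begins: read the wrist's pose just before it. camera_info takes no time and is no camera call.
- manip.sign_off(): hands the job in; it is judged then, once.
The state is a dict: "clock": time; "qpos": joint angles; "qd": joint speeds; "effort": joint torques, N m; "position": TCP position; "ee_rot": TCP orientation; "contact_force": force on the tool from outside, world axes, zero at the start; "moment": the same for the moment, N m; "width": finger opening in m; "gripper_force": force on a finger pad.
Only numpy, scipy, OpenCV 4.12 (cv2) and the standard library are available. Lean on these libraries where they do the work, as an engineer would, in place of code of your own. Each camera call takes 0.05 s, during which the arm holds its last target. There are 200 camera calls.

## Working session

There is one attempt and no reset: what is moved stays moved. The work goes in short steps, Python scripts to look and compute and a shell command to move; the robot and the scene stay as the last step left them, time stands still between calls to the robot, and variables do not carry over. Pictures are saved under pics/ and viewed, at most 10 in all, crops included, and the job is handed in when it is done.

```bash
mkdir -p pics; python3 - <<'E'
from rig import manip
import cv2,numpy as np
np.set_printoptions(precision=4,suppress=True)
print(manip.get_state()['clock'],manip.get_state()['ee_rot'])
for n in("side","top","wrist"):
    im=manip.get_image(n);cv2.imwrite(f"pics/{n}0.png",im[:,:,::-1]);print(n,manip.camera_info(n))
    h=cv2.cvtColor(im,cv2.COLOR_RGB2HSV)
    for nm,lo,hi in(("blue",(100,120,50),(130,255,255)),("orange",(5,150,100),(20,255,255))):
        k,l,s,c=cv2.connectedComponentsWithStats(cv2.inRange(h,lo,hi))
        print(nm,[(list(s[i]),c[i]) for i in range(1,k) if s[i][4]>25])
a=cv2.imread("pics/side0.png");b=cv2.imread("pics/top0.png")
cv2.imwrite("pics/both.png",cv2.resize(np.hstack([a,b]),(800,300)))
E
```

```text
0.0 [-0.0003  0.2078  0.9782 -0.0009]
side {'camera_matrix': array([[410.5256,   0.    , 252.1679],
       [  0.    , 410.5256, 196.5908],
       [  0.    ,   0.    ,   1.    ]]), 'eye': array([0.3863, 0.1925, 0.8946]), 'orientation': array([ 0.0482, -0.2706,  0.9467, -0.168 ])}
blue [([np.int32(267), np.int32(0), np.int32(79), np.int32(44), np.int32(1485)], array([302.2162,  18.1434])), ([np.int32(333), np.int32(52), np.int32(14), np.int32(14), np.int32(154)], array([339.3506,  58.3571])), ([np.int32(417), np.int32(60), np.int32(62), np.int32(66), np.int32(318)], array([441.5189, 106.3962])), ([np.int32(272), np.int32(86), np.int32(74), np.int32(28), np.int32(455)], array([316.3802,  98.4527])), ([np.int32(483), np.int32(123), np.int32(20), np.int32(10), np.int32(77)], array([492.4416, 127.7922])), ([np.int32(102), np.int32(223), np.int32(80), np.int32(37), np.int32(454)], array([144.2841, 240.848 ]))]
orange []
top {'camera_matrix': array([[472.3144,   0.    , 257.3141],
       [  0.    , 472.3144, 193.1707],
       [  0.    ,   0.    ,   1.    ]]), 'eye': array([ 0.3594, -0.0354, 
[... 484 characters left out ...]
7, 181.7772])), ([np.int32(457), np.int32(271), np.int32(55), np.int32(81), np.int32(330)], array([472.1212, 306.4515])), ([np.int32(477), np.int32(357), np.int32(18), np.int32(22), np.int32(88)], array([482.2273, 368.4205]))]
orange []
wrist {'camera_matrix': array([[297.3186,   0.    , 256.8195],
       [  0.    , 297.3186, 183.4066],
       [  0.    ,   0.    ,   1.    ]]), 'tool_from_camera': array([[-0.0009, -0.9481, -0.3178,  0.0822],
       [ 1.    , -0.0009, -0.    , -0.0003],
       [-0.0003, -0.3178,  0.9481, -0.142 ],
       [ 0.    ,  0.    ,  0.    ,  1.    ]])}
blue [([np.int32(125), np.int32(343), np.int32(8), np.int32(6), np.int32(27)], array([128.7407, 345.8148]))]
orange []
```

View pics/top0.png

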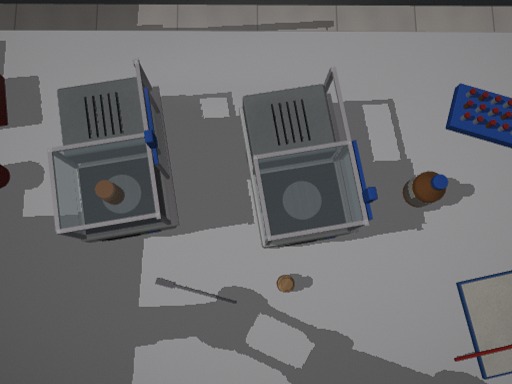

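View pics/side0.png

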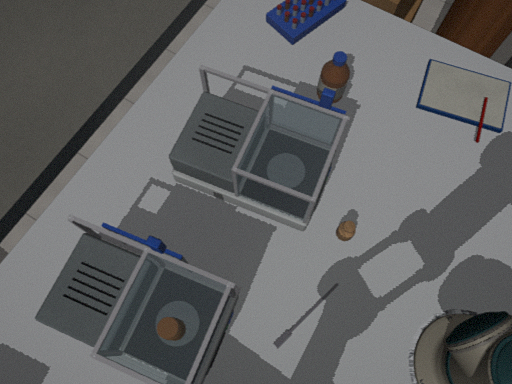

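The top view shows the loaded balance on the left, with its vial at about (108,190) and its grip at (150,139). The empty balance is on the right with its grip at (371,195), and a bottle stands next to it at (430,187). In the side view the grips are at (156,244) for the loaded balance and (327,98) for the empty one. Next I'll triangulate the grips and the door strips.

```bash
cat > h.py <<'E'
import cv2,numpy as np
from rig import manip
from scipy.spatial.transform import Rotation as R
np.set_printoptions(precision=4,suppress=True)
def rot(q): return R.from_quat(np.roll(q,-1)).as_matrix()
def ray(n,px):
    c=manip.camera_info(n);d=rot(c['orientation'])@np.linalg.solve(c['camera_matrix'],[*px,1]);return c['eye'],d
def plane(n,px,z):
    e,d=ray(n,px);return e+d*(z-e[2])/d[2]
def tri(p1,p2):
    (a,u),(b,v)=ray('side',p1),ray('top',p2)
    s=np.linalg.lstsq(np.c_[u,-v],b-a,rcond=None)[0];P,Q=a+s[0]*u,b+s[1]*v
    return (P+Q)/2,np.linalg.norm(P-Q)
def blue(im): return cv2.inRange(cv2.cvtColor(im,cv2.COLOR_RGB2HSV),(100,120,30),(130,255,255))
def block(n,im,roi):
    m=np.zeros(im.shape[:2],np.uint8);x,y,w,h=roi;m[y:y+h,x:x+w]=blue(im)[y:y+h,x:x+w]
    o=cv2.morphologyEx(m,cv2.MORPH_OPEN,np.ones((8,8),np.uint8))
    ys,xs=np.nonzero(o);s=m&~cv2.dilate(o,np.ones((7,7),np.uint8))
    sy,sx=np.nonzero(s);q=np.c_[sx,sy].astype(np.float32)
    return (xs.mean(),ys.mean()),(xs.min(),xs.max(),ys.min(),ys.max()),q
ROI={'L':{'side':(95,215,95,50),'top':(140,80,22,95)},'E':{'side':(268,80,80,38),'top':(345,130,36,95)}}
E
python3 - <<'E'
from h import *
im={n:cv2.imread(f"pics/{n}0.png")[:,:,::-1].copy() for n in('side','top')}
for b in'LE':
    r={n:block(n,im[n],ROI[b][n]) for n in im}
    print(b,{n:(r[n][0],r[n][1]) for n in im})
    print(' tri',*tri(r['side'][0],r['top'][0]))
    for n in im:
        vx,vy,x0,y0=cv2.fitLine(r[n][2],cv2.DIST_L2,0,.01,.01).ravel();t=(r[n][2]-[x0,y0])@[vx,vy]
        A,B=[plane(n,(x0+vx*k,y0+vy*k),.20) for k in(t.min(),t.max())]
        d=A-B;print(' ',n,'block@.23',plane(n,r[n][0],.23),'strip@.20',A,B,'len',np.linalg.norm(d),'yaw',np.degrees(np.arctan2(d[1],d[0])))
for n,p in(('side',(340,58)),):print('bottle cap tri',*tri(p,(439,182)))
# opencv zoom
z=[cv2.resize(im['top'][y:y+100,x:x+100],(400,400)) for x,y in((100,80),(330,120))]
cv2.imwrite('pics/zoom.png',np.hstack(z)[:,:,::-1])
E
```

```text
L {'side': ((np.float64(155.2173913043478), np.float64(244.34057971014494)), (np.int64(149), np.int64(161), np.int64(239), np.int64(250))), 'top': ((np.float64(150.85507246376812), np.float64(138.56521739130434)), (np.int64(146), np.int64(156), np.int64(132), np.int64(145)))}
 tri [0.6137 0.1406 0.2105] 0.0005700266972168596
  side block@.23 [0.607 0.142 0.23 ] strip@.20 [0.7183 0.1598 0.2   ] [0.5656 0.1343 0.2   ] len 0.15479168980024333 yaw 9.474707123713651
  top block@.23 [0.6083 0.1366 0.23  ] strip@.20 [0.7204 0.1571 0.2   ] [0.5675 0.1318 0.2   ] len 0.15496379614850192 yaw 9.389979421030088
E {'side': ((np.float64(327.494623655914), np.float64(99.01075268817205)), (np.int64(322), np.int64(333), np.int64(91), np.int64(107))), 'top': ((np.float64(370.01785714285717), np.float64(195.30357142857142)), (np.int64(364), np.int64(376), np.int64(189), np.int64(202)))}
 tri [ 0.5022 -0.2674  0.2132] 0.0022302150674370774
  side block@.23 [ 0.4983 -0.2559  0.23  ] strip@.20 [ 0.6114 -0.2422  0.2   ] [ 0.4602 -0.2672  0.2   ] len 0.15330076163755504 yaw 9.373641186633211
  top block@.23 [ 0.5006 -0.2629  0.23  ] strip@.20 [ 0.6133 -0.2446  0.2   ] [ 0.4608 -0.2693  0.2   ] len 0.1544423892294284 yaw 9.173561299789466
bottle cap tri [ 0.5433 -0.4335  0.1306] 0.0017026879175012514
```

View pics/zoom.png

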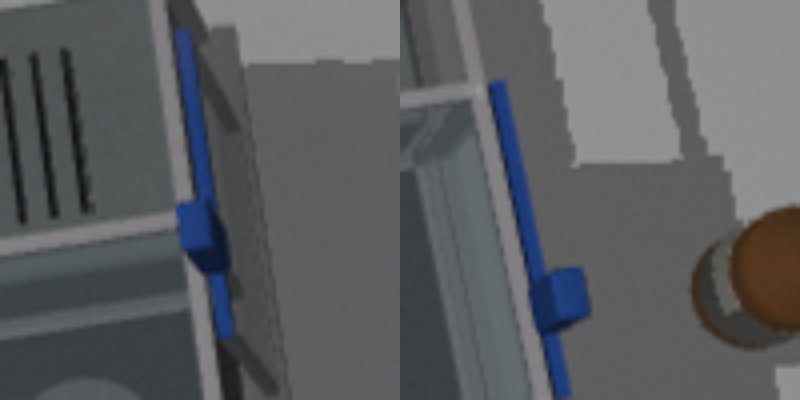

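The grips come out at about (0.609, 0.1385) and (0.499, -0.263), and both tracks have a yaw of about 9.4°. The strips measure 0.155 m at z=0.20 in both views, so the height is right. I'll raise the tool and turn it so its y axis lies along the track.

```bash
python3 -m handwheel '[{"translation":[0,0,-0.012],"angular":[0,0,7.1],"hand":0},{"translation":[0,0,-0.012],"angular":[0,0,7.1],"hand":0},{"translation":[0,0,-0.012],"angular":[0,0,7.1],"hand":0},{"translation":[0,0,-0.012],"angular":[0,0,7.1],"hand":0},{"translation":[0,0,-0.012],"angular":[0,0,7.1],"hand":0},{"translation":[0,0,-0.012],"angular":[0,0,7.1],"hand":0},{"translation":[0,0,-0.012],"angular":[0,0,7.1],"hand":0},{"translation":[0,0,-0.012],"angular":[0,0,7.0],"hand":0}]' 20
cat > go.py <<'E'
from h import *
import sys
t=np.array(eval(sys.argv[1]));s=manip.get_state();M=rot(s['ee_rot'])
print(s['clock'],s['position'],'shift in tool',M.T@(t-s['position']),'y yaw',np.degrees(np.arctan2(M[1,1],M[0,1])),'q',s['qpos'],s['contact_force'],s['width'])
E
python3 go.py '(.609,.1385,.32)'
```

```text
clock: 0.82
position: [0.2337, 0.5251, 0.3275]
ee_rot: [0.0, 0.65, 0.76, -0.0]
contact_force: [0.3, 0.2, -0.7]
width: 0.0853
gripper_force: 0.0
0.8167 [0.2337 0.5251 0.3275] shift in tool [-0.4403  0.3105  0.0076] y yaw 8.955630678101944 q [ 1.031   0.2392  1.3224 -0.      1.5807  0.8747] [ 0.349   0.1754 -0.6787] 0.08527645571351555
```

```bash
python3 -m handwheel '[{"translation":[-0.0275,0.0194,0],"angular":[0,0,0],"hand":0},{"translation":[-0.0275,0.0194,0],"angular":[0,0,0],"hand":0},{"translation":[-0.0275,0.0194,0],"angular":[0,0,0],"hand":0},{"translation":[-0.0275,0.0194,0],"angular":[0,0,0],"hand":0},{"translation":[-0.0275,0.0194,0],"angular":[0,0,0],"hand":0},{"translation":[-0.0275,0.0194,0],"angular":[0,0,0],"hand":0},{"translation":[-0.0275,0.0194,0],"angular":[0,0,0],"hand":0},{"translation":[-0.0275,0.0194,0],"angular":[0,0,0],"hand":0}]' >/dev/null
python3 -m handwheel '[{"translation":[-0.0275,0.0194,0],"angular":[0,0,0],"hand":0},{"translation":[-0.0275,0.0194,0],"angular":[0,0,0],"hand":0},{"translation":[-0.0275,0.0194,0],"angular":[0,0,0],"hand":0},{"translation":[-0.0275,0.0194,0],"angular":[0,0,0],"hand":0},{"translation":[-0.0275,0.0194,0],"angular":[0,0,0],"hand":0},{"translation":[-0.0275,0.0194,0],"angular":[0,0,0],"hand":0},{"translation":[-0.0275,0.0194,0],"angular":[0,0,0],"hand":0},{"translation":[-0.0275,0.0194,0],"angular":[0,0,0],"hand":0},{"translation":[0,0,0],"angular":[0,0,-0.4],"hand":0}]'
python3 go.py '(.609,.1385,.212)'
python3 - <<'E'
from h import *
cv2.imwrite('pics/w1.png',manip.get_image('wrist')[:,:,::-1])
E
```

```text
clock: 2.23
position: [0.6155, 0.1362, 0.3255]
ee_rot: [0.002, 0.647, 0.763, -0.001]
contact_force: [-0.3, 1.0, -0.9]
width: 0.0857
gripper_force: 0.0
2.2333 [0.6155 0.1362 0.3255] shift in tool [ 0.0038 -0.0061  0.1135] y yaw 9.39616711329216 q [ 0.1096  0.3285  1.2006 -0.0038  1.6117 -0.0545] [-0.3372  0.9788 -0.9231] 0.08567726108146739
```

View pics/w1.png

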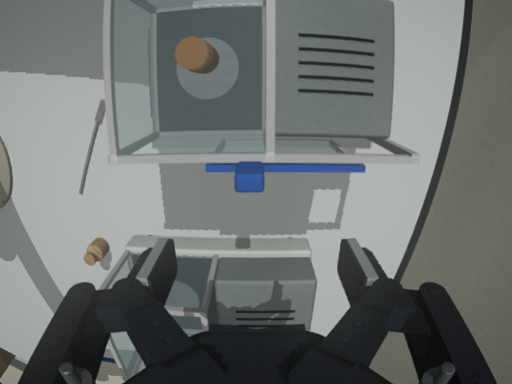

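The wrist view shows the loaded grip at about (250,177). It lies between the finger columns, slightly towards the front. I'll cast its ray as a check.

```bash
cat >> h.py <<'E'
def wray(px,z):
    s=manip.get_state();c=manip.camera_info('wrist');K=c['camera_matrix'];T=c['tool_from_camera']
    v=np.array([px[0]-K[0,2],px[1]-K[1,2]]);r=np.linalg.norm(v);th=r/K[0,0];d=np.r_[v/r*np.sin(th),np.cos(th)]
    M=rot(s['ee_rot']);e=s['position']+M@T[:3,3];d=M@T[:3,:3]@d;return e+d*(z-e[2])/d[2]
E
python3 - <<'E'
from h import *
im=cv2.imread('pics/w1.png')[:,:,::-1].copy()
m=blue(im);m[:140]=0;m[215:]=0;m[:,:150]=0;m[:,380:]=0
o=cv2.morphologyEx(m,cv2.MORPH_OPEN,np.ones((13,13),np.uint8))
ys,xs=np.nonzero(o);print(xs.min(),xs.max(),ys.min(),ys.max(),xs.mean(),ys.mean())
# top face is nearest camera; lower edge of blob (large row) = near face top edge
for p in((xs.min(),ys.max()),(xs.max(),ys.max()),(xs.mean(),ys.max())):print(wray(p,.245))
print(wray((xs.mean(),ys.mean()),.23))
E
```

```text
235 263 162 191 249.05569007263924 176.73728813559322
[0.5951 0.1364 0.245 ]
[0.6172 0.1401 0.245 ]
[0.6062 0.1382 0.245 ]
[0.6047 0.1453 0.23  ]
```

The block's length along the track comes out at 22 mm, which fits. It is centred at x≈0.607, y≈0.141 (mean of the views). I'll go down over it and close.

```bash
python3 -m handwheel '[{"translation":[0.006,-0.0075,0.02],"angular":[0,0,0],"hand":0},{"translation":[0,0,0.025],"angular":[0,0,0],"hand":0},{"translation":[0,0,0.025],"angular":[0,0,0],"hand":0},{"translation":[0,0,0.022],"angular":[0,0,0],"hand":0},{"translation":[0,0,0.018],"angular":[0,0,0],"hand":0},{"translation":[0,0,0],"angular":[0,0,0],"hand":0}]' 
python3 -m handwheel '[{"translation":[0,0,0],"angular":[0,0,0],"hand":1},{"translation":[0,0,0],"angular":[0,0,0],"hand":1},{"translation":[0,0,0],"angular":[0,0,0],"hand":1},{"translation":[0,0,0],"angular":[0,0,0],"hand":1},{"translation":[0,0,0],"angular":[0,0,0],"hand":1},{"translation":[0,0,0],"angular":[0,0,0],"hand":1},{"translation":[0,0,0],"angular":[0,0,0],"hand":1},{"translation":[0,0,0],"angular":[0,0,0],"hand":1},{"translation":[0,0,0],"angular":[0,0,0],"hand":1},{"translation":[0,0,0],"angular":[0,0,0],"hand":1}]' 25
```

```text
clock: 2.78
position: [0.5993, 0.1466, 0.213]
ee_rot: [-0.003, 0.644, 0.765, -0.003]
contact_force: [-0.2, -0.2, -0.3]
width: 0.0852
gripper_force: 0.0
clock: 3.62
position: [0.6043, 0.1463, 0.219]
ee_rot: [0.001, 0.645, 0.764, 0.002]
contact_force: [1.5, 1.6, 5.4]
width: 0.0234
gripper_force: 27.8
```

Gripped: the opening is 23 mm against a 24 mm block. Now pull the door shut.

```bash
python3 -m handwheel '[{"translation":[0,-0.01,0],"angular":[0,0,0],"hand":1},{"translation":[0,-0.01,0],"angular":[0,0,0],"hand":1},{"translation":[0,-0.01,0],"angular":[0,0,0],"hand":1},{"translation":[0,-0.01,0],"angular":[0,0,0],"hand":1},{"translation":[0,-0.01,0],"angular":[0,0,0],"hand":1},{"translation":[0,-0.01,0],"angular":[0,0,0],"hand":1},{"translation":[0,-0.01,0],"angular":[0,0,0],"hand":1},{"translation":[0,-0.005,0],"angular":[0,0,0],"hand":1},{"translation":[0,0,0],"angular":[0,0,0],"hand":1}]'
python3 -m handwheel '[{"translation":[0,-0.004,0],"angular":[0,0,0],"hand":1},{"translation":[0,-0.004,0],"angular":[0,0,0],"hand":1}]'
python3 -m handwheel '[{"translation":[0,-0.004,0],"angular":[0,0,0],"hand":1},{"translation":[0,0,0],"angular":[0,0,0],"hand":1}]'
```

```text
clock: 4.37
position: [0.5286, 0.1338, 0.219]
ee_rot: [0.0, 0.645, 0.764, 0.001]
contact_force: [-1.8, 2.4, 7.7]
width: 0.0234
gripper_force: 28.0
clock: 4.53
position: [0.5227, 0.1328, 0.219]
ee_rot: [0.001, 0.645, 0.764, 0.002]
contact_force: [2.4, 3.9, 6.1]
width: 0.0237
gripper_force: 27.9
clock: 4.7
position: [0.5178, 0.132, 0.219]
ee_rot: [0.001, 0.645, 0.764, 0.002]
contact_force: [-0.0, 1.8, 6.5]
width: 0.0234
gripper_force: 28.0
```

```bash
for i in 1 ; do python3 -m handwheel '[{"translation":[0,-0.004,0],"angular":[0,0,0],"hand":1},{"translation":[0,0,0],"angular":[0,0,0],"hand":1}]'; python3 -m handwheel '[{"translation":[0,-0.004,0],"angular":[0,0,0],"hand":1},{"translation":[0,0,0],"angular":[0,0,0],"hand":1}]';  python3 -m handwheel '[{"translation":[0,-0.004,0],"angular":[0,0,0],"hand":1},{"translation":[0,0,0],"angular":[0,0,0],"hand":1}]'; done | grep -E 'pos|contact'
```

```text
position: [0.5153, 0.1316, 0.219]
contact_force: [3.4, 2.6, 5.6]
position: [0.5152, 0.1315, 0.219]
contact_force: [12.9, 4.7, -0.1]
position: [0.5152, 0.1315, 0.2191]
contact_force: [22.7, 5.9, -5.9]
```

The stop is reached after 90 mm of travel, and the force rose to 23 N. I'll relax the pull, open and lift.

```bash
python3 -m handwheel '[{"translation":[0,0.006,0],"angular":[0,0,0],"hand":1},{"translation":[0,0,0],"angular":[0,0,0],"hand":0},{"translation":[0,0,0],"angular":[0,0,0],"hand":0},{"translation":[0,0,0],"angular":[0,0,0],"hand":0},{"translation":[0,0,0],"angular":[0,0,0],"hand":0},{"translation":[0,0,0],"angular":[0,0,0],"hand":0},{"translation":[0,0,0],"angular":[0,0,0],"hand":0},{"translation":[0,0,0],"angular":[0,0,0],"hand":0}]'
python3 -m handwheel '[{"translation":[0,0,-0.02],"angular":[0,0,0],"hand":0},{"translation":[0,0,-0.03],"angular":[0,0,0],"hand":0},{"translation":[0,0,-0.03],"angular":[0,0,0],"hand":0},{"translation":[0,0,-0.03],"angular":[0,0,0],"hand":0}]'
python3 - <<'E'
from h import *
cv2.imwrite('pics/w2.png',manip.get_image('wrist')[:,:,::-1])
E
python3 go.py '(.498,-.260,.32)'
```

```text
clock: 5.87
position: [0.5109, 0.1302, 0.2173]
ee_rot: [-0.0, 0.645, 0.764, -0.0]
contact_force: [0.0, 0.3, 0.4]
width: 0.0855
gripper_force: 0.0
clock: 6.2
position: [0.5108, 0.1302, 0.3284]
ee_rot: [-0.0, 0.645, 0.764, -0.0]
contact_force: [-0.2, -0.1, -0.6]
width: 0.0855
gripper_force: 0.0
6.25 [0.5138 0.1306 0.3351] shift in tool [-0.3823 -0.0816  0.0144] y yaw 9.703686963202195 q [ 0.1175  0.1595  1.4078  0.      1.5625 -0.0518] [2.4031 1.2094 3.5483] 0.08538280286060078
```

View pics/w2.png

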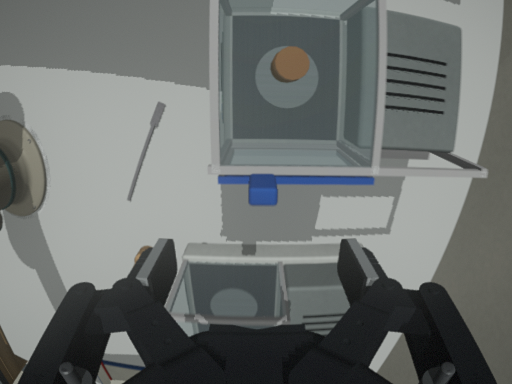

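The loaded door is shut: its blue strip (220–373, row 180) spans the shield front to back, and the grip at (263,190) is free. On to the empty balance.

```bash
python3 -m handwheel '[{"translation":[-0.0347,-0.0075,0],"angular":[0,0,0],"hand":0},{"translation":[-0.0347,-0.0075,0],"angular":[0,0,0],"hand":0},{"translation":[-0.0347,-0.0075,0],"angular":[0,0,0],"hand":0},{"translation":[-0.0347,-0.0075,0],"angular":[0,0,0],"hand":0},{"translation":[-0.0347,-0.0075,0],"angular":[0,0,0],"hand":0},{"translation":[-0.0347,-0.0075,0],"angular":[0,0,0],"hand":0},{"translation":[-0.0347,-0.0075,0],"angular":[0,0,0],"hand":0},{"translation":[-0.0347,-0.0075,0],"angular":[0,0,0],"hand":0},{"translation":[-0.0347,-0.0075,0],"angular":[0,0,0],"hand":0}]' >/dev/null
python3 -m handwheel '[{"translation":[-0.0347,-0.0075,0],"angular":[0,0,0],"hand":0},{"translation":[-0.0347,-0.0075,0],"angular":[0,0,0],"hand":0},{"translation":[0,0,0],"angular":[0,0,0],"hand":0},{"translation":[0,0,0],"angular":[0,0,0],"hand":0}]'
python3 - <<'E'
from h import *
im=manip.get_image('wrist');cv2.imwrite('pics/w3.png',im[:,:,::-1])
m=blue(im);m[:130]=0;m[225:]=0;m[:,:150]=0;m[:,380:]=0
o=cv2.morphologyEx(m,cv2.MORPH_OPEN,np.ones((13,13),np.uint8))
ys,xs=np.nonzero(o);print(xs.min(),xs.max(),ys.min(),ys.max(),xs.mean(),ys.mean())
for p in((xs.min(),ys.max()),(xs.max(),ys.max()),(xs.mean(),ys.max())):print(wray(p,.245))
print(wray((xs.mean(),ys.mean()),.23))
E
python3 go.py '(.497,-.259,.212)'
```

```text
clock: 7.33
position: [0.4938, -0.2615, 0.3265]
ee_rot: [-0.001, 0.646, 0.763, 0.0]
contact_force: [1.0, 0.2, 0.0]
width: 0.0857
gripper_force: 0.0
253 280 169 198 266.2800982800983 183.75798525798527
[ 0.4912 -0.2661  0.245 ]
[ 0.5127 -0.2625  0.245 ]
[ 0.5018 -0.2643  0.245 ]
[ 0.501  -0.2572  0.23  ]
7.3833 [ 0.4939 -0.2601  0.3268] shift in tool [0.0004 0.0032 0.1148] y yaw 9.614961265215044 q [-0.6098  0.2133  1.3588  0.0008  1.5708 -0.7776] [ 0.3208  0.5592 -0.8278] 0.08512032457617437
```

View pics/w3.png

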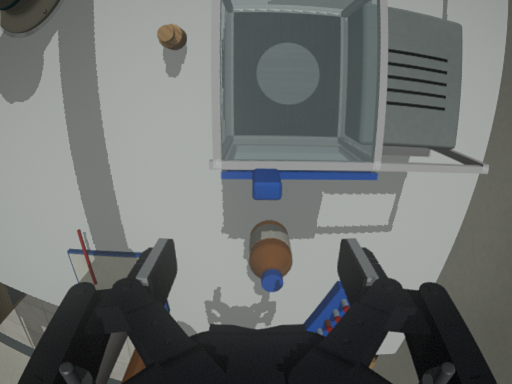

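The wrist view shows the empty grip at (266,184), with an empty pan and the bottle well clear. The ray gives about (0.501, -0.258). Go down and grip.

```bash
python3 -m handwheel '[{"translation":[0.001,0.007,0.02],"angular":[0,0,0],"hand":0},{"translation":[0,0,0.025],"angular":[0,0,0],"hand":0},{"translation":[0,0,0.025],"angular":[0,0,0],"hand":0},{"translation":[0,0,0.022],"angular":[0,0,0],"hand":0},{"translation":[0,0,0.018],"angular":[0,0,0],"hand":0},{"translation":[0,0,0],"angular":[0,0,0],"hand":0}]' 
python3 -m handwheel '[{"translation":[0,0,0],"angular":[0,0,0],"hand":1},{"translation":[0,0,0],"angular":[0,0,0],"hand":1},{"translation":[0,0,0],"angular":[0,0,0],"hand":1},{"translation":[0,0,0],"angular":[0,0,0],"hand":1},{"translation":[0,0,0],"angular":[0,0,0],"hand":1},{"translation":[0,0,0],"angular":[0,0,0],"hand":1},{"translation":[0,0,0],"angular":[0,0,0],"hand":1},{"translation":[0,0,0],"angular":[0,0,0],"hand":1},{"translation":[0,0,0],"angular":[0,0,0],"hand":1},{"translation":[0,0,0],"angular":[0,0,0],"hand":1}]' 25
```

```text
clock: 7.88
position: [0.4989, -0.2543, 0.2136]
ee_rot: [-0.004, 0.644, 0.765, -0.0]
contact_force: [-0.6, 0.4, 0.1]
width: 0.0856
gripper_force: 0.0
clock: 8.72
position: [0.5014, -0.2579, 0.2185]
ee_rot: [0.001, 0.645, 0.764, 0.0]
contact_force: [0.7, 0.8, 5.8]
width: 0.0232
gripper_force: 27.3
```

Gripped. Now slide it open.

```bash
python3 -m handwheel '[{"translation":[0,0.01,0],"angular":[0,0,0],"hand":1},{"translation":[0,0.01,0],"angular":[0,0,0],"hand":1},{"translation":[0,0.01,0],"angular":[0,0,0],"hand":1},{"translation":[0,0.01,0],"angular":[0,0,0],"hand":1},{"translation":[0,0.01,0],"angular":[0,0,0],"hand":1},{"translation":[0,0.01,0],"angular":[0,0,0],"hand":1},{"translation":[0,0.01,0],"angular":[0,0,0],"hand":1},{"translation":[0,0.01,0],"angular":[0,0,0],"hand":1},{"translation":[0,0.01,0],"angular":[0,0,0],"hand":1},{"translation":[0,0.01,0],"angular":[0,0,0],"hand":1}]'
python3 -m handwheel '[{"translation":[0,0.005,0],"angular":[0,0,0],"hand":1},{"translation":[0,0,0],"angular":[0,0,0],"hand":1}]'
python3 -m handwheel '[{"translation":[0,0.004,0],"angular":[0,0,0],"hand":1},{"translation":[0,0,0],"angular":[0,0,0],"hand":1}]'
python3 -m handwheel '[{"translation":[0,0.004,0],"angular":[0,0,0],"hand":1},{"translation":[0,0,0],"angular":[0,0,0],"hand":1}]'
```

```text
clock: 9.55
position: [0.5996, -0.242, 0.2185]
ee_rot: [0.001, 0.645, 0.764, -0.001]
contact_force: [-3.4, -2.6, 6.5]
width: 0.0234
gripper_force: 27.3
clock: 9.72
position: [0.6062, -0.241, 0.2185]
ee_rot: [0.002, 0.645, 0.764, 0.0]
contact_force: [0.9, -1.0, 5.2]
width: 0.0235
gripper_force: 27.2
clock: 9.88
position: [0.6094, -0.2405, 0.2185]
ee_rot: [0.002, 0.645, 0.764, -0.0]
contact_force: [-0.0, -0.6, 5.7]
width: 0.0237
gripper_force: 27.3
clock: 10.05
position: [0.6131, -0.2398, 0.2185]
ee_rot: [0.001, 0.645, 0.764, -0.0]
contact_force: [0.2, -1.7, 6.1]
width: 0.0236
gripper_force: 27.3
```

```bash
for i in 1; do python3 -m handwheel '[{"translation":[0,0.004,0],"angular":[0,0,0],"hand":1},{"translation":[0,0,0],"angular":[0,0,0],"hand":1}]'
python3 -m handwheel '[{"translation":[0,0.004,0],"angular":[0,0,0],"hand":1},{"translation":[0,0,0],"angular":[0,0,0],"hand":1}]'
python3 -m handwheel '[{"translation":[0,0.003,0],"angular":[0,0,0],"hand":1},{"translation":[0,0,0],"angular":[0,0,0],"hand":1}]'; done | grep -E 'pos|contact'
```

```text
position: [0.617, -0.2392, 0.2185]
contact_force: [-0.8, -1.9, 5.7]
position: [0.618, -0.239, 0.2185]
contact_force: [-8.5, -2.6, 7.8]
position: [0.618, -0.239, 0.2184]
contact_force: [-14.0, -4.1, 9.6]
```

The open stop is reached after 118 mm of travel, so the door started about 2 mm ajar. Relax, release and lift, then check both doors.

```bash
python3 -m handwheel '[{"translation":[0,-0.005,0],"angular":[0,0,0],"hand":1},{"translation":[0,0,0],"angular":[0,0,0],"hand":0},{"translation":[0,0,0],"angular":[0,0,0],"hand":0},{"translation":[0,0,0],"angular":[0,0,0],"hand":0},{"translation":[0,0,0],"angular":[0,0,0],"hand":0},{"translation":[0,0,0],"angular":[0,0,0],"hand":0},{"translation":[0,0,0],"angular":[0,0,0],"hand":0},{"translation":[0,0,0],"angular":[0,0,0],"hand":0}]'
python3 -m handwheel '[{"translation":[0,0,-0.02],"angular":[0,0,0],"hand":0},{"translation":[0,0,-0.03],"angular":[0,0,0],"hand":0},{"translation":[0,0,-0.03],"angular":[0,0,0],"hand":0},{"translation":[0,0,-0.03],"angular":[0,0,0],"hand":0},{"translation":[0,0,0],"angular":[0,0,0],"hand":0},{"translation":[0,0,0],"angular":[0,0,0],"hand":0}]'
python3 - <<'E'
from h import *
a=manip.get_image('wrist');b=manip.get_image('side')
cv2.imwrite('pics/fin.png',cv2.resize(np.hstack([a,b])[:,:,::-1],(800,300)))
E
```

```text
clock: 11.22
position: [0.6184, -0.2375, 0.217]
ee_rot: [-0.0, 0.645, 0.764, 0.0]
contact_force: [-0.5, 0.3, 0.5]
width: 0.0851
gripper_force: 0.0
clock: 11.72
position: [0.6192, -0.238, 0.3297]
ee_rot: [0.002, 0.645, 0.764, 0.001]
contact_force: [0.4, 1.0, 0.5]
width: 0.0857
gripper_force: 0.0
```

View pics/fin.png

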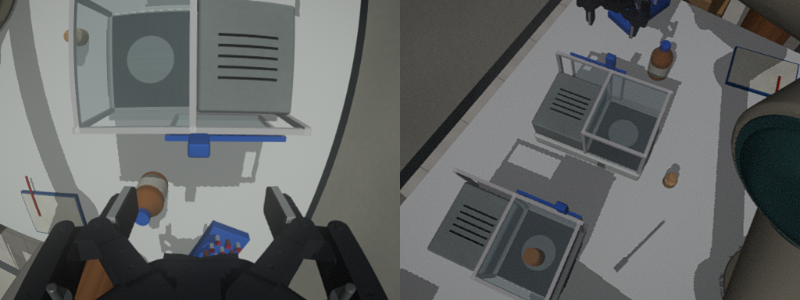

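The final views show the empty balance's door fully back, with its grip at (198,146) on the left. The loaded door is shut, with its grip at (562,208) on the right. The gripper is clear of both.

```bash
python3 -c "
from rig import manip
print(manip.sign_off())"
```

```text
the job is handed in; nothing more can be done
None
```

The vial balance's door was slid shut to its stop first, then the empty balance's door was slid open to its stop; both grips are released, and the job was handed in at about 12 s (no verdict was returned).

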